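Lift the gravity latch and swing the bench guard's gate open

TASK

Open the gate of the small bench guard so that the cups inside can be fetched: press the latch's thumb plate until you feel the bar meet the keeper's roof, keep it lifted while you ease the gate inwards past the keeper, then swing the gate fully open against its stop and let go, with the latch bar back at rest. Be gentle: never push on latch or gate with more than 25 N, do not force the gate against the engaged bar or let it slam, and do not disturb the cups, the spanner or the tin.

Things in the scene. Friction and masses are not known exactly. Their poses are not given: they have to be found in the camera images.
- guard: open-topped pen of aluminium profile and clear panels, fixed on the worktop, 280 mm wide, 264 deep; front posts 140 mm high, side and rear panels 128 mm. Origin on the worktop under the middle of its front, in the closed gate's mid-plane; x points into the pen, y left, z up. Hinge post left (axis at y = +120 mm), keeper post right. Turned by -0.09 to 0.14 rad.
- gate (a joint): angle of the gate about its upright hinge: 0 closed, growing as its right-hand free edge swings inwards, into the pen; soft rubber stop (fully open) at 1.45. The hinge is damped (0.2 N m at 1 rad/s) with 0.05 N m of friction and no spring, so it stays where it is left.
- gate_hinge (a point): point on the gate's hinge axis, 105 mm above the worktop; turns with the gate: x is square to the gate and points into the pen when closed, -y points along the gate to its free edge. Gate: 16 mm thick (front face 8 mm before the axis), 200 mm from axis to free edge, 8 to 138 mm above the worktop; solid from 88 mm up, where it may be pushed.
- latch (a joint): angle of the latch, a dark steel rocker with a square weight on its bar, on the gate's front, pivoted 150 mm from the hinge axis, 105 mm above the worktop: 0 at rest (bar level, held down by its weight), growing as the thumb plate goes down and the bar up; end stop 0.40. Pressing takes 1 to 3 N. The bar clears the keeper's ledge somewhere between 0.05 and 0.31.
- thumb_plate (a point): middle of the upper face of the ribbed thumb plate, 30 mm along the gate, reaching out to 44 mm before its front face; 80 mm from the hinge axis, 70 mm from the pivot, on the hinge side. At rest 115 mm above the worktop, 24 mm before the gate's front face, which rises 23 mm above it. Closed fingers fit on it beside the gate.
- bar_end (a point): end of the latch bar, centre of its section (8 mm thick, 14 mm high); 73 mm from the pivot, 223 mm from the hinge axis, at rest 105 mm above the worktop and 16 mm before the gate's mid-plane. Once the gate is open by 0.2 rad the bar is past the keeper and drops back to level when let go.
- cup_a: turned aluminium cup, 36 mm across and 43 mm high, standing in the rear right corner of the pen, clear of the gate's swing; origin at the centre of its underside. Leave alone.
- cup_b: second turned aluminium cup of the same size, beside the first near the rear panel. Leave alone.
- spanner: open-ended spanner lying flat, 137 x 30 x 8 mm, on the worktop before the pen; origin at the middle of its underside. Leave alone.
- grease_tin: round tin, 69 mm across and 28 mm high, on the worktop before the pen, to the left; origin at the centre of its underside. Leave alone.
- keeper_post (a point): top centre of the right front post, 140 mm high. It carries the keeper, a steel fork about the bar's end: a ledge behind the bar, 24 mm deep, blocks the gate until the bar is lifted over it; a roof above leaves 4 mm more room than the bar's height. Keepers are set by hand: the lift needed is 4 to 20 mm at the bar; no reading tells it, it must be felt.

How it is judged:
By the outcome, as a careful person would: the job done as asked, in the order asked, and still so for the second after the job is handed in, with the robot touching nothing.
It also fails if it takes over 48 s, if anything falls off the work surface, if the arm or the gripper's body presses on something with over 40 N, if the wrist force passes 120 N, or if a joint passes its speed limit or range.

ROBOT

A 6-joint arm with a two-finger parallel gripper is mounted at the origin on a cart in front of the work surface, level with it; the furniture and walls round the work are solid. World frame = base frame: x ahead of the robot, y to its left, z up, the work surface at z = 0. Lengths are in m, angles in rad, forces in N, time in s.
With the tool pointing down it reaches from about 0.275 to 0.85 m from the base axis. Payload 19 kg.
Tool frame: the origin (TCP) lies midway between the tips of the shut fingers; the grasp point (between the pads) lies 19 mm behind it (env.grasp_offset is the z of the grasp point in the tool frame, in m); z points along the fingers, y is the direction in which the jaws open and shut (so a half turn about z gives the same grasp; the last joint's range is limited). The gripper opens to 85 mm and grips with 20 to 120 N. Pads are 22 mm wide; open, the fingers measure 114 mm over their backs; the gripper's body (76 mm by 85 mm) begins 54 mm behind the grasp point. The pads swing forward as they close: fully open they stand 13 mm farther back than shut.
Start: joints at [1.169, 0.15, 1.437, -0, 1.554, -0.134], TCP at [0.152, 0.554, 0.231] pointing down, gripper open.
Joint ranges: [-2.8, 2.8], [-0.68, 2.1], [0.12, 2.68], [-1.39, 4.53], [0.16, 2.79], [-2.81, 2.81]. Speed limits (rad/s): [1.89, 1.89, 2.22, 3.01, 3.01, 3.01].

INTERFACE

Orientations are given as a unit quaternion [w, x, y, z].
In Python, from station import env gives the robot as it stands.
- The arm moves only by the tool send_rows, never from a script. Its argument "deltas" is a list of rows, each a list of 3 entries, a list of its own where there are three numbers: the opening, from 0 (shut) to 1 (fully open), then the shift along the tool's x, y, z in cm, then the turn about the tool's z in rad. A call has 1 to 8 rows; each row is the pose to reach, as a shift and turn from the pose commanded when the call began, along the tool's axes at that moment; what a row does not reach only later rows make up. A row lasts 1/8 s, in which the tool goes at most 62.5 mm and 10.7 degrees, less where a joint would pass 70% of its speed; a pose out of reach is approached as far as the arm can. A call with a gripper value outside its range is refused whole. The fingers move at their own pace and stop on an object; the grip force is fixed at half the most. Time passes only in rows, so rows that repeat a pose let the fingers close. It gives the time, the measured TCP pose, the force and the opening at its end, in the units of the state.
- env.observe(): the state, without advancing time (a new reading comes with each control period).
- env.camera(name): name is "scene" or "top"; returns a dict with "frame" (480x640x3 uint8, red, green, blue), "fx", "fy", "cx", "cy" (pixels), "R" (3x3) and "t" (3): a world point X has camera coordinates R X + t. Camera axes: x right, y down, z forward; pixel columns grow to the right and rows downward; lengths in m; the calibration is good to about 2 mm. A picture is of the moment at which its call begins. There is no depth.
- env.close_job(): hands the job in, once; it reports no verdict.
Trained networks look in a picture, given as the dict that the camera call returned (one of the last four; its "shot" number tells which), for a name from the list of things; names that differ only in an ending like _2 or _b are one class to them, and where a whole thing is asked for, a point or a joint stands for the part that bears it (a point fixed in the world has none). Each returns a list of dicts, best first, with "p" (0 to 1); they miss things now and then, are a little off and sometimes report something else, mostly with a low value. They report only what shows in the picture. A call takes as long as a camera call.
- env.outline_of(picture, label): "pixels" (480x640 bool, what is visible of it).
- env.mark_of(picture, label): "centre" ([x, y, z] in m, in world coordinates, good to about 4 mm: a listed point, or the origin of a listed thing).
The state is a dict: "time_s": time; "joint_positions": joint angles; "joint_vel": joint speeds; "joint_efforts": joint torques, N m; "tcp_pos": TCP position; "orientation": TCP orientation; "ft_force": force on the tool from outside, world axes, zero at the start; "torque": the same for the moment, N m; "opening": opening from 0.0 (shut) to 1.0 (fully open).
Only numpy, scipy, OpenCV 4.12 (cv2) and the standard library are available. Lean on these libraries where they do the work, as an engineer would, in place of code of your own. Each camera call takes 0.05 s, during which the arm holds its last target.

## Working session

There is one attempt and no reset: what is moved stays moved. The work goes in short steps, Python scripts to look and compute and a tool call to move; the robot and the scene stay as the last step left them, time stands still between calls to the robot, and variables do not carry over. Pictures are saved under pics/ and viewed, and the job is handed in when it is done.

Besides the shell and the picture viewer there is one more tool, called after "Emit:" in YAML: its name, and indented under it one key for each argument. send_rows: Moves the arm, as the interface text tells. Its arguments: {"type":"object","properties":{"deltas":{"type":"array"}},"required":["deltas"]}

```bash
mkdir -p pics; ls
python3 - <<'E'
from station import env
import cv2,numpy as np
s=env.observe(); print({k:np.round(v,3) for k,v in s.items()}, env.grasp_offset)
for n in ("scene","top"):
    p=env.camera(n); cv2.imwrite(f"pics/{n}0.png",p["frame"][:,:,::-1])
    print(n,p["shot"],np.round(p["t"],3),np.round(p["R"],3).tolist(),p["fx"])
    for l in ("gate_hinge","thumb_plate","bar_end","keeper_post","guard","spanner","grease_tin","cup_a"):
        print(l,[(np.round(m["centre"],4).tolist(),round(m["p"],2)) for m in env.mark_of(p,l)][:3])
print(env.observe()["time_s"])
E
```

```text
pics
{'time_s': np.float64(0.0), 'joint_positions': array([ 1.169,  0.151,  1.438,  0.   ,  1.554, -0.134]), 'joint_vel': array([ 0.   ,  0.001, -0.002, -0.001,  0.001,  0.   ]), 'joint_efforts': array([ 0.0000e+00, -7.1305e+01, -5.7085e+01, -0.0000e+00,  9.0000e-03,
        0.0000e+00]), 'tcp_pos': array([0.152, 0.554, 0.231]), 'orientation': array([-0.   ,  0.134,  0.991, -0.001]), 'ft_force': array([-0.12 , -0.072,  0.458]), 'torque': array([-0.03 ,  0.001, -0.014]), 'opening': np.float64(1.001)} -0.0187
scene 1 [0.552 0.187 0.906] [[-0.896, -0.444, 0.02], [-0.295, 0.559, -0.775], [0.333, -0.7, -0.632]] 580.5436415380249
gate_hinge [([0.502, 0.2074, 0.107], 0.87), ([0.5148, -0.0274, 0.1402], 0.53)]
thumb_plate [([0.4814, 0.1225, 0.1163], 0.9)]
bar_end []
keeper_post [([0.3931, 0.2638, 0.0025], 0.42)]
guard [([0.5101, 0.0875, -0.0024], 0.63)]
spanner [([0.37, 0.0451, 0.0015], 0.96)]
grease_tin [([0.396, 0.2661, 0.0032], 0.67), ([0.7177, 0.0612, -0.0021], 0.17)]
cup_a [([0.717, 0.0628, -0.0022], 0.71), ([0.7037, 0.0104, -0.0007], 0.71), ([0.5126, -0.0294, 0.1377], 0.43)]
top 2 [0.145 0.58  0.842] [[-0.004, -1.0, 0.016], [-0.981, 0.001, -0.194], [0.194, -0.016, -0.981]] 460.9078643625598
gate_hinge [([0.5073, 0.2085, 0.1019], 0.71)]
thumb_plate [([0.4722, 0.1297, 0.1133], 0.7)]
bar_end [([0.4988, -0.0172, 0.1024], 0.9)]
keeper_post [([0.5123, -0.0303, 0.1401], 0.65)]
guard []
spanner [([0.3711, 0.047, 0.0005], 0.59)]
grease_tin [([0.3909, 0.2608, -0.001], 0.8)]
cup_a [([0.7026, 0.0092, -0.0026], 0.71), ([0.7109, 0.0626, -0.0007], 0.54)]
0.9
```

View pictures.

View pics/scene0.png

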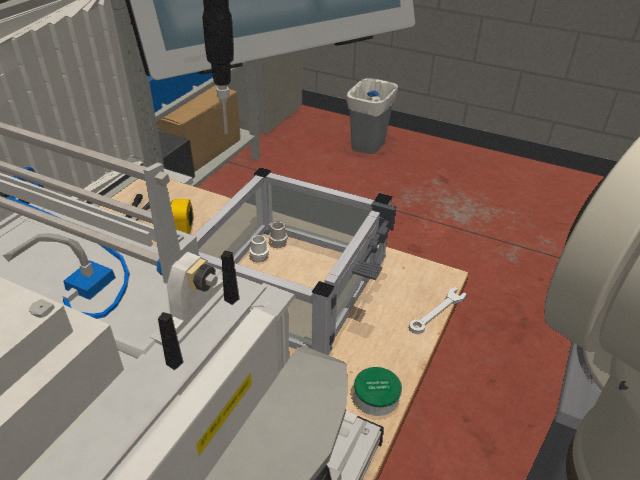

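View pics/top0.png

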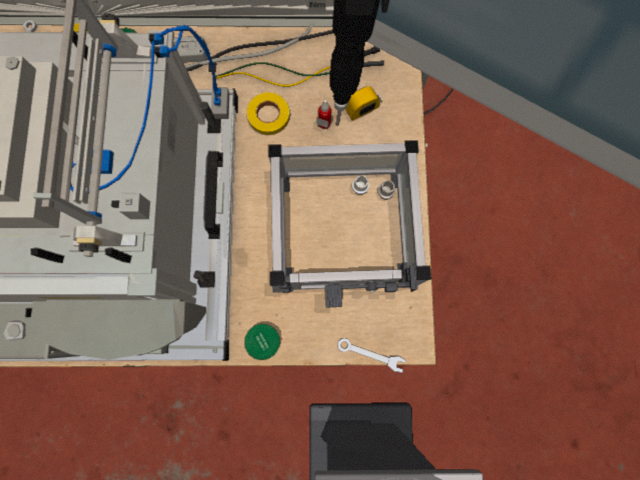

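The scene view shows the pen with its dark latch (thumb plate near pixel 370,268), cups at 260–278,240, tin at 377,388 and spanner at 438,310. In the top view the plate is at about (334,294), the keeper at (418,277) and the machine on the left reaches column 230. Next I fit the guard's pose from all marks.

```bash
cat > h.py <<'E'
import numpy as np
from scipy.optimize import least_squares
LOC={"gate_hinge":(0,.12),"keeper_post":(0,-.12),"bar_end":(-.016,-.103),"thumb_plate":(-.032,.04),"guard":(0,0)}
Z={"gate_hinge":.105,"keeper_post":.14,"bar_end":.105,"thumb_plate":.115,"guard":0}
def g2w(P,l):
    c,s=np.cos(P[2]),np.sin(P[2]); return np.array([P[0]+c*l[0]-s*l[1],P[1]+s*l[0]+c*l[1]])
def proj(p,X):
    c=np.array(p["R"])@np.array(X)+np.array(p["t"]); return np.array([p["fx"]*c[0]/c[2]+p["cx"],p["fy"]*c[1]/c[2]+p["cy"]])
def ray(p,u,v,z):
    R=np.array(p["R"]);t=np.array(p["t"]);o=-R.T@t;d=R.T@np.array([(u-p["cx"])/p["fx"],(v-p["cy"])/p["fy"],1]);return o+d*(z-o[2])/d[2]
E
python3 - <<'E'
from station import env
from h import *
import cv2
obs=[("gate_hinge",.502,.2074),("thumb_plate",.4814,.1225),("guard",.5101,.0875),("gate_hinge",.5073,.2085),("thumb_plate",.4722,.1297),("bar_end",.4988,-.0172),("keeper_post",.5123,-.0303)]
for n in ("scene","top"):
    p=env.camera(n)
    for l in LOC:
        for m in env.mark_of(p,l)[:2]:
            if m["p"]>.5 and abs(m["centre"][2]-Z[l])<.012: obs.append((l,m["centre"][0],m["centre"][1])); print(n,l,np.round(m["centre"],4),round(m["p"],2))
def f(P): return np.concatenate([g2w(P,LOC[l])-[x,y] for l,x,y in obs])/.004
r=least_squares(f,[.51,.088,.03],loss="soft_l1"); P=r.x
print("guard",P.round(4),"resid mm",(f(P).reshape(-1,2)*4).round(1).tolist())
print("plate",g2w(P,(-.032,.04)),"hinge",g2w(P,(0,.12)))
im=p["frame"][:,:,::-1].copy()
print("machine edge",[ray(p,*q,.0).round(3) for q in((100,360),(228,358),(228,100))], ray(p,320,366,0).round(3))
fr=[]
for l,z in [((0,.12),.14),((0,-.12),.14),((-.008,.12),.138),((-.008,-.08),.138),((-.012,.025),.115),((-.052,.025),.115),((-.052,.055),.115),((-.012,.055),.115),((-.016,-.103),.105)]:
    u=proj(p,[*g2w(P,l),z]); fr.append(u); 
big=cv2.resize(im[230:330,250:450],None,fx=4,fy=4,interpolation=cv2.INTER_CUBIC)
for u in fr: cv2.circle(big,(int((u[0]-250+.5)*4),int((u[1]-230+.5)*4)),3,(0,0,255),-1)
cv2.imwrite("pics/chk1.png",big)
E
```

```text
scene gate_hinge [0.5002 0.2072 0.1039] 0.67
scene keeper_post [ 0.5161 -0.0248  0.1396] 0.67
scene bar_end [ 0.4953 -0.0187  0.1068] 0.9
scene thumb_plate [0.4758 0.1277 0.1182] 0.71
scene guard [0.5084 0.0841 0.    ] 0.91
top gate_hinge [0.5072 0.2117 0.1032] 0.68
top keeper_post [ 0.5136 -0.0332  0.1402] 0.76
top bar_end [ 0.498 -0.018  0.1  ] 0.76
top thumb_plate [0.4727 0.13   0.1135] 0.75
top guard [ 0.5128  0.088  -0.0019] 0.64
guard [0.5093 0.088  0.0406] resid mm [[2.4, 0.5], [-5.7, 4.1], [-0.8, 0.5], [-2.9, -0.6], [3.5, -3.1], [-1.3, 1.6], [1.9, -1.6], [4.2, 0.7], [-1.9, -7.1], [2.2, 3.1], [-0.1, -1.1], [0.9, 3.9], [-2.8, -3.8], [0.6, 1.3], [-0.5, 2.4], [3.0, -3.4], [-3.5, -0.0]]
plate [0.4756828  0.12663535] hinge [0.50440577 0.20786952]
machine edge [array([0.362, 0.58 , 0.   ]), array([0.364, 0.33 , 0.   ]), array([0.916, 0.35 , 0.   ])] [0.348 0.149 0.   ]
```

View pics/chk1.png

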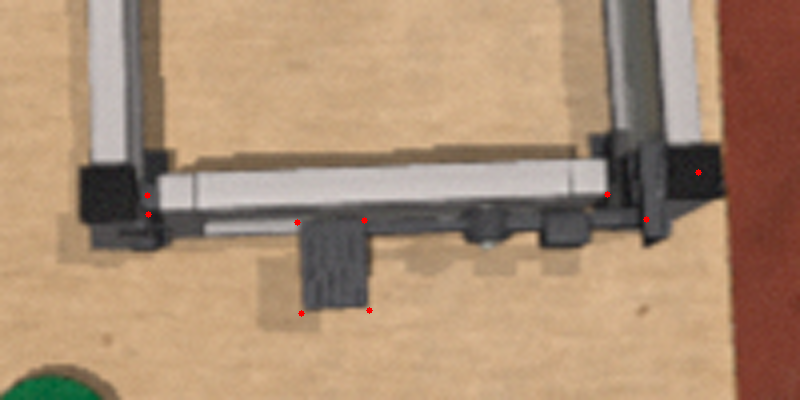

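Emit:
send_rows:
  deltas:
    - [0,[-2.7,-3.8,0],0.177]
    - [0,[-5.4,-7.7,0],0.354]
    - [0,[-8.1,-11.5,0],0.531]
    - [0,[-10.8,-15.3,0],0.708]
    - [0,[-13.6,-19.2,0],0.885]
    - [0,[-16.3,-23,0],1.062]
    - [0,[-19,-26.9,0],1.239]
    - [0,[-21.7,-30.7,0],1.416]

```text
time_s: 2.5
tcp_pos: [0.2803, 0.1996, 0.2315]
orientation: [0.0, 0.748, 0.664, 0.0]
ft_force: [0.8, -0.1, -0.1]
opening: 0.0
```

Emit:
send_rows:
  deltas:
    - [0,[-0.6,2.5,0],0.177]
    - [0,[-1.3,5.1,0],0.354]
    - [0,[-1.9,7.6,0],0.531]
    - [0,[-2.5,10.1,1],0.708]
    - [0,[-3.1,12.7,2],0.885]
    - [0,[-3.8,15.2,3],1.062]
    - [0,[-4.4,17.7,5],1.239]
    - [0,[-5.04,20.27,6],1.417]

```text
time_s: 3.5
tcp_pos: [0.4764, 0.1277, 0.1704]
orientation: [0.0, 1.0, 0.017, -0.0]
ft_force: [0.7, 0.4, 0.1]
opening: 0.001
```

Run:
```python
from station import env
from h import *
import cv2
s=env.observe(); print(s["tcp_pos"].round(4) if hasattr(s["tcp_pos"],"round") else s["tcp_pos"],np.round(s["orientation"],4),np.round(s["ft_force"],2),np.round(s["joint_positions"],2))
for n in("scene","top"):
    p=env.camera(n)
    u=proj(p,s["tcp_pos"]); a=int(min(max(u[0]-80,0),480)); b=int(min(max(u[1]-60,0),360))
    cv2.imwrite(f"pics/{n}2.png",cv2.resize(p["frame"][b:b+120,a:a+160,::-1],None,fx=4,fy=4,interpolation=cv2.INTER_CUBIC)); print(n,u,a,b)
```

```text
[0.4764 0.1277 0.1704] [ 1.000e-04  9.998e-01  1.740e-02 -4.000e-04] [0.75 0.42 0.13] [ 0.11  0.01  1.71 -0.    1.42  1.64]
scene [369.4348611  241.93894263] 289 181
top [333.50478381 292.85096203] 253 232
```

View pics/scene2.png

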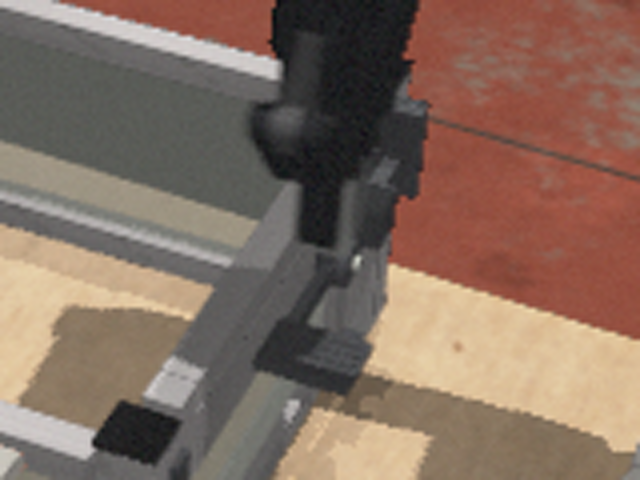

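View pics/top2.png

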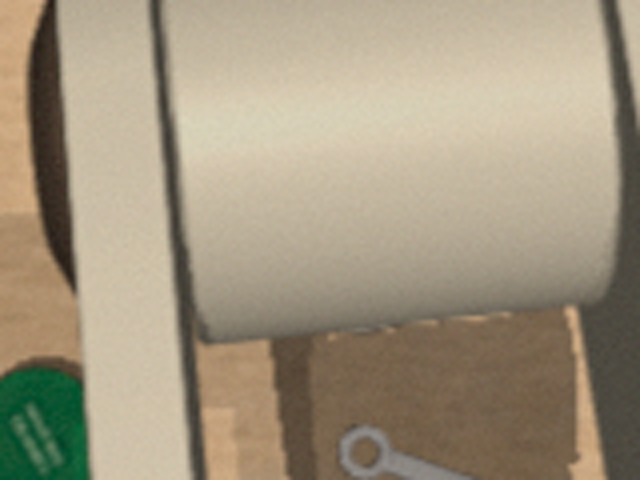

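The scene crop shows the shut fingertips (320,245) standing directly above the thumb plate (320,350), clear of the gate's face. The top view is covered by the arm.

Emit:
send_rows:
  deltas:
    - [0,[0,0,1.5],0]
    - [0,[0,0,3],0]
    - [0,[0,0,4.2],0]
    - [0,[0,0,4.8],0]
    - [0,[0,0,4.9],0]

```text
time_s: 4.22
tcp_pos: [0.4758, 0.1281, 0.1221]
orientation: [0.0, 1.0, 0.021, -0.0]
ft_force: [-0.1, 0.1, 0.6]
opening: 0.003
```

Emit:
send_rows:
  deltas:
    - [0,[0,0,0.1],0]
    - [0,[0,0,0.2],0]
    - [0,[0,0,0.3],0]

```text
time_s: 4.6
tcp_pos: [0.476, 0.128, 0.1194]
orientation: [0.0, 1.0, 0.02, 0.0]
ft_force: [0.3, -0.1, 0.4]
opening: -0.003
```

Emit:
send_rows:
  deltas:
    - [0,[0,0,0.1],0]
    - [0,[0,0,0.2],0]
    - [0,[0,0,0.3],0]

```text
time_s: 4.97
tcp_pos: [0.4759, 0.128, 0.1162]
orientation: [0.0, 1.0, 0.02, -0.0]
ft_force: [-0.4, 0.5, 0.2]
opening: -0.001
```

Emit:
send_rows:
  deltas:
    - [0,[0,0,0.1],0]
    - [0,[0,0,0.2],0]
    - [0,[0,0,0.2],0]

```text
time_s: 5.35
tcp_pos: [0.4759, 0.1281, 0.1143]
orientation: [-0.0, 1.0, 0.02, 0.0]
ft_force: [-0.1, 1.3, 1.4]
opening: 0.002
```

Emit:
send_rows:
  deltas:
    - [0,[0,0,0.1],0]
    - [0,[0,0,0.1],0]

```text
time_s: 5.6
tcp_pos: [0.476, 0.1281, 0.1133]
orientation: [0.0, 1.0, 0.02, 0.0]
ft_force: [0.4, 1.9, 0.5]
opening: -0.008
```

Emit:
send_rows:
  deltas:
    - [0,[0,0,0.1],0]
    - [0,[0,0,0.1],0]

```text
time_s: 5.85
tcp_pos: [0.4759, 0.128, 0.1122]
orientation: [0.0, 1.0, 0.02, -0.0]
ft_force: [0.3, 1.1, 0.9]
opening: -0.004
```

Emit:
send_rows:
  deltas:
    - [0,[0,0,0.1],0]
    - [0,[0,0,0.1],0]

```text
time_s: 6.1
tcp_pos: [0.4759, 0.128, 0.1112]
orientation: [0.0, 1.0, 0.02, -0.0]
ft_force: [0.1, 1.3, 1.3]
opening: -0.003
```

Emit:
send_rows:
  deltas:
    - [0,[0,0,0.1],0]
    - [0,[0,0,0.1],0]

```text
time_s: 6.35
tcp_pos: [0.4759, 0.128, 0.1102]
orientation: [0.0, 1.0, 0.02, -0.0]
ft_force: [-0.4, 0.4, 1.9]
opening: 0.001
```

Run:
```python
from station import env
from h import *
import cv2
s=env.observe(); print(np.round(s["tcp_pos"],4),np.round(s["ft_force"],2),np.round(s["torque"],3))
p=env.camera("scene"); u=proj(p,s["tcp_pos"]); a=int(u[0]-80);b=int(u[1]-60)
cv2.imwrite(f"pics/scene3.png",cv2.resize(p["frame"][b:b+120,a:a+160,::-1],None,fx=4,fy=4,interpolation=cv2.INTER_CUBIC))
s=env.observe(); print(np.round(s["ft_force"],2))
```

```text
[0.4759 0.128  0.1102] [-0.35  0.39  1.94] [ 0.24  -0.022  0.014]
[0.15 2.05 0.6 ]
```

View pics/scene3.png

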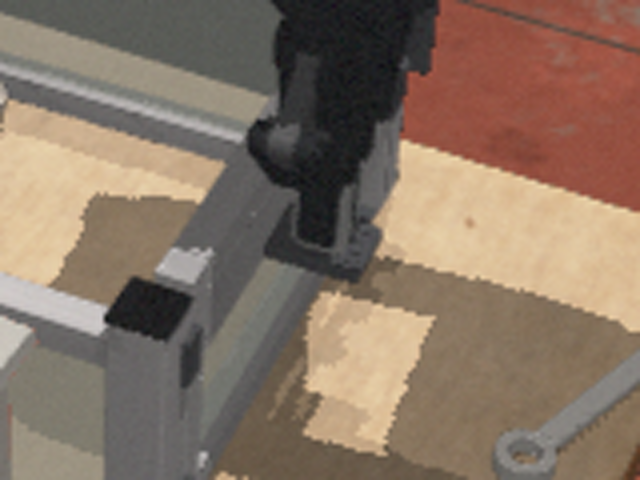

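The picture shows the shut fingers standing on the thumb plate (320,245), with a gap to the gate's face. I keep pressing in 1 mm steps and watch for the force to rise.

Emit:
send_rows:
  deltas:
    - [0,[0,0,0.05],0]
    - [0,[0,0,0.1],0]

```text
time_s: 6.65
tcp_pos: [0.4759, 0.1281, 0.1093]
orientation: [0.0, 1.0, 0.02, -0.0]
ft_force: [-0.3, 1.0, 1.3]
opening: -0.003
```

Emit:
send_rows:
  deltas:
    - [0,[0,0,0.05],0]
    - [0,[0,0,0.1],0]

```text
time_s: 6.9
tcp_pos: [0.4759, 0.128, 0.1083]
orientation: [0.0, 1.0, 0.02, -0.0]
ft_force: [0.7, 1.1, 0.6]
opening: 0.002
```

Emit:
send_rows:
  deltas:
    - [0,[0,0,0.05],0]
    - [0,[0,0,0.1],0]

```text
time_s: 7.15
tcp_pos: [0.4759, 0.1281, 0.1073]
orientation: [0.0, 1.0, 0.02, -0.0]
ft_force: [1.5, 1.4, 0.8]
opening: 0.0
```

Emit:
send_rows:
  deltas:
    - [0,[0,0,0.05],0]
    - [0,[0,0,0.1],0]

```text
time_s: 7.4
tcp_pos: [0.4759, 0.128, 0.1062]
orientation: [0.0, 1.0, 0.02, -0.0]
ft_force: [-0.2, 2.4, 1.8]
opening: 0.002
```

Emit:
send_rows:
  deltas:
    - [0,[0,0,0.05],0]
    - [0,[0,0,0.05],0]

```text
time_s: 7.65
tcp_pos: [0.4759, 0.128, 0.1058]
orientation: [0.0, 1.0, 0.02, -0.0]
ft_force: [0.1, 1.3, 0.7]
opening: -0.003
```

Emit:
send_rows:
  deltas:
    - [0,[0,0,0.05],0]
    - [0,[0,0,0.1],0]

```text
time_s: 7.9
tcp_pos: [0.4759, 0.128, 0.1048]
orientation: [0.0, 1.0, 0.02, -0.0]
ft_force: [0.4, 0.5, 2.0]
opening: -0.0
```

Emit:
send_rows:
  deltas:
    - [0,[0,0,0.05],0]
    - [0,[0,0,0.05],0]

```text
time_s: 8.15
tcp_pos: [0.4759, 0.128, 0.1042]
orientation: [0.0, 1.0, 0.02, -0.0]
ft_force: [0.6, 0.9, 0.1]
opening: 0.003
```

Emit:
send_rows:
  deltas:
    - [0,[0,0,0.05],0]
    - [0,[0,0,0.05],0]

```text
time_s: 8.4
tcp_pos: [0.4759, 0.128, 0.1038]
orientation: [0.0, 1.0, 0.02, -0.0]
ft_force: [0.0, 1.4, 1.1]
opening: -0.002
```

Emit:
send_rows:
  deltas:
    - [0,[0,0,0.05],0]
    - [0,[0,0,0.05],0]

```text
time_s: 8.65
tcp_pos: [0.4759, 0.128, 0.1033]
orientation: [0.0, 1.0, 0.02, -0.0]
ft_force: [0.1, 1.3, 0.9]
opening: 0.002
```

Emit:
send_rows:
  deltas:
    - [0,[0,0,0.05],0]
    - [0,[0,0,0.1],0]

```text
time_s: 8.9
tcp_pos: [0.4759, 0.128, 0.1023]
orientation: [0.0, 1.0, 0.02, 0.0]
ft_force: [-0.4, 1.1, 1.4]
opening: 0.003
```

Emit:
send_rows:
  deltas:
    - [0,[0,0,0.05],0]
    - [0,[0,0,0.05],0]

```text
time_s: 9.15
tcp_pos: [0.4759, 0.128, 0.1018]
orientation: [0.0, 1.0, 0.02, -0.0]
ft_force: [-0.2, 0.9, 0.8]
opening: -0.003
```

Emit:
send_rows:
  deltas:
    - [0,[0,0,0.05],0]
    - [0,[0,0,0.05],0]

```text
time_s: 9.4
tcp_pos: [0.4759, 0.128, 0.1013]
orientation: [0.0, 1.0, 0.02, -0.0]
ft_force: [0.6, 0.8, 0.5]
opening: 0.003
```

Emit:
send_rows:
  deltas:
    - [0,[0,0,0.05],0]
    - [0,[0,0,0.05],0]

```text
time_s: 9.65
tcp_pos: [0.4759, 0.128, 0.1007]
orientation: [0.0, 1.0, 0.02, -0.0]
ft_force: [-0.0, -0.6, 1.6]
opening: 0.001
```

Emit:
send_rows:
  deltas:
    - [0,[0,0,0.05],0]
    - [0,[0,0,0.05],0]

```text
time_s: 9.9
tcp_pos: [0.4759, 0.128, 0.1003]
orientation: [0.0, 1.0, 0.02, -0.0]
ft_force: [-0.2, -0.6, 1.3]
opening: 0.001
```

Emit:
send_rows:
  deltas:
    - [0,[0,0,0.05],0]
    - [0,[0,0,0.05],0]

```text
time_s: 10.15
tcp_pos: [0.4759, 0.128, 0.0997]
orientation: [0.0, 1.0, 0.02, -0.0]
ft_force: [-0.7, -0.5, 1.0]
opening: 0.001
```

Emit:
send_rows:
  deltas:
    - [0,[0,0,0.05],0]
    - [0,[0,0,0.05],0]

```text
time_s: 10.4
tcp_pos: [0.4759, 0.128, 0.0993]
orientation: [0.0, 1.0, 0.02, -0.0]
ft_force: [0.2, -0.4, 1.1]
opening: 0.003
```

Emit:
send_rows:
  deltas:
    - [0,[0,0,0.05],0]
    - [0,[0,0,0.05],0]

```text
time_s: 10.65
tcp_pos: [0.4759, 0.128, 0.0988]
orientation: [0.0, 1.0, 0.02, -0.0]
ft_force: [0.1, 0.2, 1.2]
opening: -0.003
```

Run:
```python
from station import env
from h import *
import cv2
s=env.observe(); print(np.round(s["tcp_pos"],4),np.round(s["ft_force"],2),np.round(s["torque"],3))
p=env.camera("scene"); u=proj(p,s["tcp_pos"]); a=int(u[0]-80);b=int(u[1]-90)
cv2.imwrite(f"pics/scene4.png",cv2.resize(p["frame"][b:b+120,a:a+160,::-1],None,fx=4,fy=4,interpolation=cv2.INTER_CUBIC))
```

```text
[0.4759 0.128  0.0988] [0.05 0.19 1.19] [-0.119 -0.032 -0.032]
```

View pics/scene4.png

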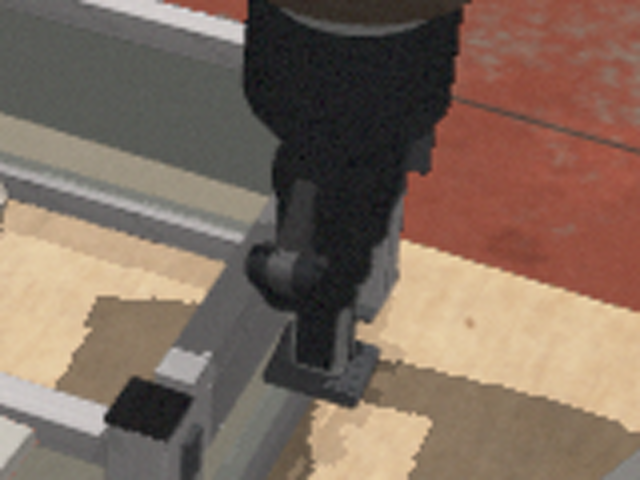

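The plate (320,375) is tilting down under the fingertips and there is no side force. I keep pressing.

Emit:
send_rows:
  deltas:
    - [0,[0,0,0.05],0]
    - [0,[0,0,0.05],0]

```text
time_s: 10.95
tcp_pos: [0.4759, 0.1281, 0.0983]
orientation: [0.0, 1.0, 0.02, -0.0]
ft_force: [0.1, -0.6, 1.1]
opening: -0.0
```

Emit:
send_rows:
  deltas:
    - [0,[0,0,0.05],0]
    - [0,[0,0,0.05],0]

```text
time_s: 11.2
tcp_pos: [0.4759, 0.128, 0.0978]
orientation: [0.0, 1.0, 0.02, -0.0]
ft_force: [0.9, 0.2, 0.8]
opening: -0.0
```

Emit:
send_rows:
  deltas:
    - [0,[0,0,0.05],0]
    - [0,[0,0,0.05],0]

```text
time_s: 11.45
tcp_pos: [0.4759, 0.128, 0.0972]
orientation: [0.0, 1.0, 0.02, -0.0]
ft_force: [0.4, -0.9, 1.4]
opening: 0.001
```

Emit:
send_rows:
  deltas:
    - [0,[0,0,0.05],0]
    - [0,[0,0,0.05],0]

```text
time_s: 11.7
tcp_pos: [0.4759, 0.128, 0.0967]
orientation: [0.0, 1.0, 0.02, -0.0]
ft_force: [-0.1, 0.4, 1.7]
opening: 0.005
```

Emit:
send_rows:
  deltas:
    - [0,[0,0,0.05],0]
    - [0,[0,0,0.05],0]

```text
time_s: 11.95
tcp_pos: [0.4759, 0.1281, 0.0962]
orientation: [0.0, 1.0, 0.02, -0.0]
ft_force: [0.8, -0.1, 1.3]
opening: -0.004
```

Emit:
send_rows:
  deltas:
    - [0,[0,0,0.05],0]
    - [0,[0,0,0.05],0]

```text
time_s: 12.2
tcp_pos: [0.4759, 0.1281, 0.0958]
orientation: [0.0, 1.0, 0.02, -0.0]
ft_force: [-1.0, -1.0, 1.0]
opening: -0.001
```

Emit:
send_rows:
  deltas:
    - [0,[0,0,0.05],0]
    - [0,[0,0,0.05],0]

```text
time_s: 12.45
tcp_pos: [0.4759, 0.128, 0.0952]
orientation: [0.0, 1.0, 0.02, -0.0]
ft_force: [1.0, -0.7, 1.4]
opening: 0.001
```

Run:
```python
from station import env
from h import *
import cv2
p=env.camera("scene")
f=p["frame"][:,:,::-1]; cv2.imwrite("pics/scene5.png",cv2.resize(f[180:300,320:440],None,fx=5,fy=5,interpolation=cv2.INTER_CUBIC))
g=cv2.imread("pics/scene0.png"); cv2.imwrite("pics/scene0c.png",cv2.resize(g[180:300,320:440],None,fx=5,fy=5,interpolation=cv2.INTER_CUBIC))
for l in("bar_end","thumb_plate"): print(l,[(np.round(m["centre"],4),round(m["p"],2)) for m in env.mark_of(p,l)])
```

```text
bar_end []
thumb_plate [(array([0.4772, 0.1262, 0.0947]), 0.55), (array([ 0.5111,  0.089 , -0.0008]), 0.18)]
```

View pics/scene5.png

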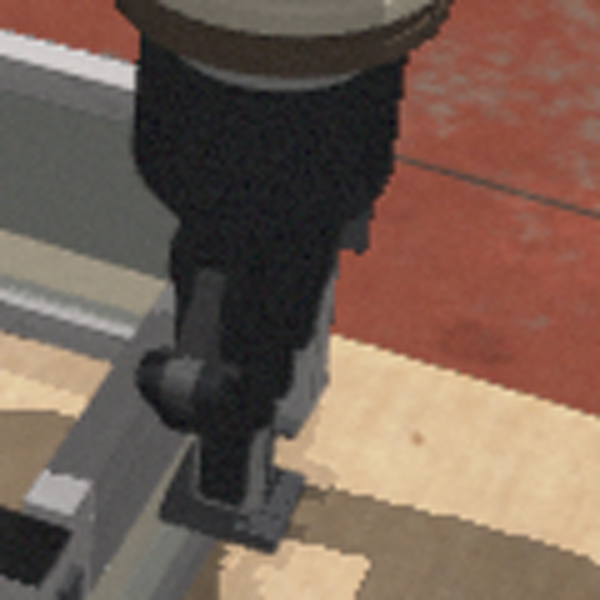

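View pics/scene0c.png

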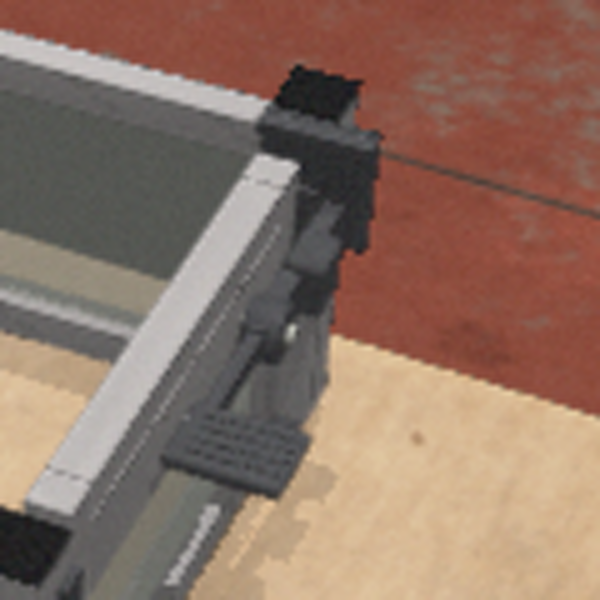

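The plate centre has moved from about (238,455) to (235,510), roughly 20 mm down, and the keeper is hidden behind the gripper. The force shows no roof contact yet, so I continue.

Emit:
send_rows:
  deltas:
    - [0,[0,0,0.05],0]
    - [0,[0,0,0.05],0]

```text
time_s: 12.85
tcp_pos: [0.4759, 0.128, 0.0948]
orientation: [0.0, 1.0, 0.02, -0.0]
ft_force: [1.2, -0.6, 0.6]
opening: 0.002
```

Emit:
send_rows:
  deltas:
    - [0,[0,0,0.05],0]
    - [0,[0,0,0.05],0]

```text
time_s: 13.1
tcp_pos: [0.4759, 0.128, 0.0943]
orientation: [0.0, 1.0, 0.02, 0.0]
ft_force: [-0.3, -0.2, 2.0]
opening: 0.004
```

Emit:
send_rows:
  deltas:
    - [0,[0,0,0.05],0]
    - [0,[0,0,0.05],0]

```text
time_s: 13.35
tcp_pos: [0.476, 0.128, 0.094]
orientation: [0.0, 1.0, 0.02, 0.0]
ft_force: [-1.3, -1.2, 4.3]
opening: -0.001
```

Emit:
send_rows:
  deltas:
    - [0,[0,0,0.03],0]
    - [0,[0,0,0.03],0]

```text
time_s: 13.6
tcp_pos: [0.476, 0.128, 0.0938]
orientation: [0.0, 1.0, 0.02, 0.0]
ft_force: [-0.9, -1.6, 6.8]
opening: 0.002
```

Contact: the force rose from about 1 N to 6.8 N within 0.5 mm at z≈0.094. That gives a latch angle of about 0.3–0.37, short of the end stop, so this is the roof. I back off about 1 mm so the bar doesn't scrape the roof, then slide in to the gate's face.

Emit:
send_rows:
  deltas:
    - [0,[0,0,-0.1],0]
    - [0,[0.2,0,-0.12],0]
    - [0,[0.4,0,-0.12],0]
    - [0,[0.6,0,-0.12],0]
    - [0,[0.8,0,-0.12],0]

```text
time_s: 14.22
tcp_pos: [0.484, 0.1284, 0.0946]
orientation: [0.0, 1.0, 0.02, -0.0]
ft_force: [-0.3, 0.7, 1.1]
opening: 0.001
```

Emit:
send_rows:
  deltas:
    - [0,[0.1,0,0],0]
    - [0,[0.2,0,0],0]

```text
time_s: 14.48
tcp_pos: [0.4859, 0.1284, 0.0947]
orientation: [0.0, 1.0, 0.02, -0.0]
ft_force: [-1.1, -0.2, 1.5]
opening: -0.003
```

Emit:
send_rows:
  deltas:
    - [0,[0.1,0,0],0]
    - [0,[0.2,0,0],0]

```text
time_s: 14.72
tcp_pos: [0.4879, 0.1285, 0.0947]
orientation: [0.0, 1.0, 0.02, -0.0]
ft_force: [-1.1, -0.1, 1.2]
opening: -0.001
```

Emit:
send_rows:
  deltas:
    - [0,[0.1,0,0],0]
    - [0,[0.2,0,0],0]

```text
time_s: 14.98
tcp_pos: [0.49, 0.1286, 0.0947]
orientation: [0.0, 1.0, 0.02, -0.0]
ft_force: [-1.9, 0.3, 0.6]
opening: -0.004
```

Emit:
send_rows:
  deltas:
    - [0,[0.1,0,0],0]
    - [0,[0.2,0,0],0]

```text
time_s: 15.22
tcp_pos: [0.492, 0.1287, 0.0947]
orientation: [0.0, 1.0, 0.02, -0.0]
ft_force: [-1.1, -0.3, 1.0]
opening: 0.001
```

Run:
```python
from station import env
from h import *
import cv2
s=env.observe(); print(np.round(s["tcp_pos"],4),np.round(s["ft_force"],2),np.round(s["torque"],3))
p=env.camera("scene")
f=p["frame"][:,:,::-1]; cv2.imwrite("pics/scene6.png",cv2.resize(f[180:300,320:440],None,fx=5,fy=5,interpolation=cv2.INTER_CUBIC))
```

```text
[0.492  0.1287 0.0947] [-1.07 -0.34  1.05] [ 0.032  0.129 -0.033]
```

View pics/scene6.png

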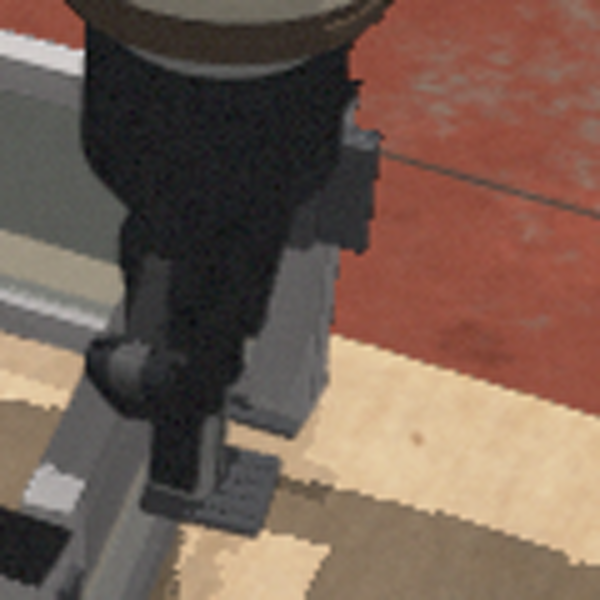

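Emit:
send_rows:
  deltas:
    - [0,[0.14,0.05,0],-0.03]
    - [0,[0.3,0.12,0],-0.06]
    - [0,[0.45,0.16,0],-0.09]
    - [0,[0.62,0.18,0],-0.12]

```text
time_s: 15.78
tcp_pos: [0.4983, 0.1271, 0.0947]
orientation: [0.0, 0.997, 0.081, -0.0]
ft_force: [-1.2, 0.5, 1.1]
opening: -0.0
```

Emit:
send_rows:
  deltas:
    - [0,[0.2,0.05,0],-0.025]
    - [0,[0.4,0.09,0],-0.05]
    - [0,[0.6,0.12,0],-0.075]
    - [0,[0.8,0.15,0],-0.1]
    - [0,[1.0,0.17,0],-0.125]
    - [0,[1.2,0.19,0],-0.15]
    - [0,[1.4,0.21,0],-0.175]
    - [0,[1.6,0.22,0],-0.2]

```text
time_s: 16.77
tcp_pos: [0.5144, 0.1276, 0.0947]
orientation: [0.0, 0.984, 0.18, -0.0]
ft_force: [-0.9, 1.0, 1.7]
opening: 0.001
```

Run:
```python
from station import env
from h import *
import cv2
s=env.observe(); print(np.round(s["tcp_pos"],4),np.round(s["ft_force"],2),np.round(s["torque"],3))
p=env.camera("scene")
f=p["frame"][:,:,::-1]; cv2.imwrite("pics/scene7.png",cv2.resize(f[160:310,240:440],None,fx=4,fy=4,interpolation=cv2.INTER_CUBIC))
for l in("bar_end","thumb_plate"): print(l,[(np.round(m["centre"],4),round(m["p"],2)) for m in env.mark_of(p,l)])
```

```text
[0.5144 0.1276 0.0947] [-0.93  0.97  1.75] [-0.004  0.161  0.017]
bar_end []
thumb_plate [(array([0.5101, 0.1178, 0.0931]), 0.59)]
```

View pics/scene7.png

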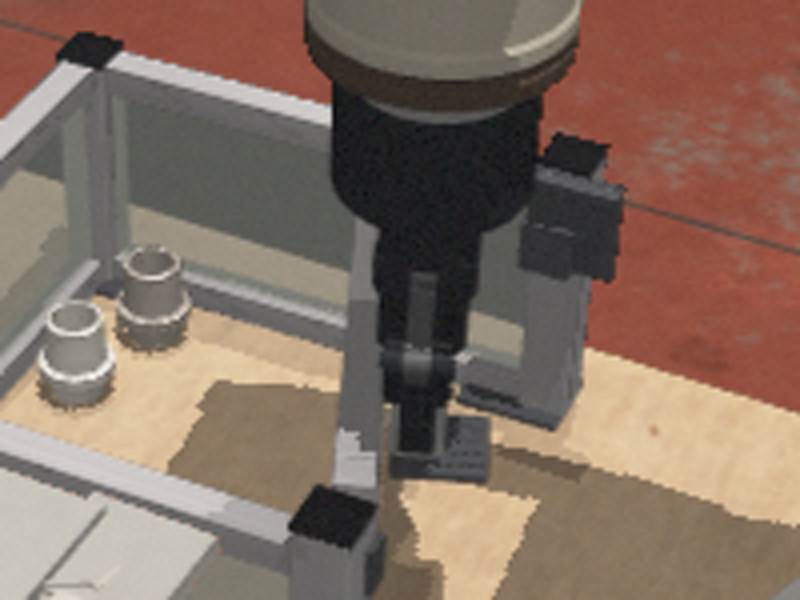

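The gate (345,400 in the crop) is inside the pen, well past the keeper (570,230). Next I let the bar down gently by raising the fingers while staying in front of the gate's face.

Emit:
send_rows:
  deltas:
    - [0,[0,0,-0.2],0]
    - [0,[0,0,-0.5],0]
    - [0,[0,0,-0.8],0]
    - [0,[0,0,-1.1],0]
    - [0,[0,0,-1.4],0]
    - [0,[0,0,-1.7],0]
    - [0,[0,0,-2.0],0]
    - [0,[0,0,-2.4],0]

```text
time_s: 17.92
tcp_pos: [0.5143, 0.1276, 0.1188]
orientation: [0.0, 0.984, 0.179, -0.0]
ft_force: [-0.5, 0.3, -0.3]
opening: 0.002
```

Run:
```python
from station import env
from h import *
import cv2
s=env.observe(); print(np.round(s["tcp_pos"],4),np.round(s["ft_force"],2),np.round(s["orientation"],3))
p=env.camera("scene")
f=p["frame"][:,:,::-1]; cv2.imwrite("pics/scene8.png",cv2.resize(f[160:310,240:440],None,fx=4,fy=4,interpolation=cv2.INTER_CUBIC))
for l in("bar_end","thumb_plate"): print(l,[(np.round(m["centre"],4),round(m["p"],2)) for m in env.mark_of(p,l)])
```

```text
[0.5143 0.1276 0.1188] [-0.53  0.29 -0.26] [ 0.     0.984  0.179 -0.   ]
bar_end []
thumb_plate [(array([ 0.7162,  0.0654, -0.0022]), 0.69), (array([0.5091, 0.1177, 0.1149]), 0.61)]
```

View pics/scene8.png

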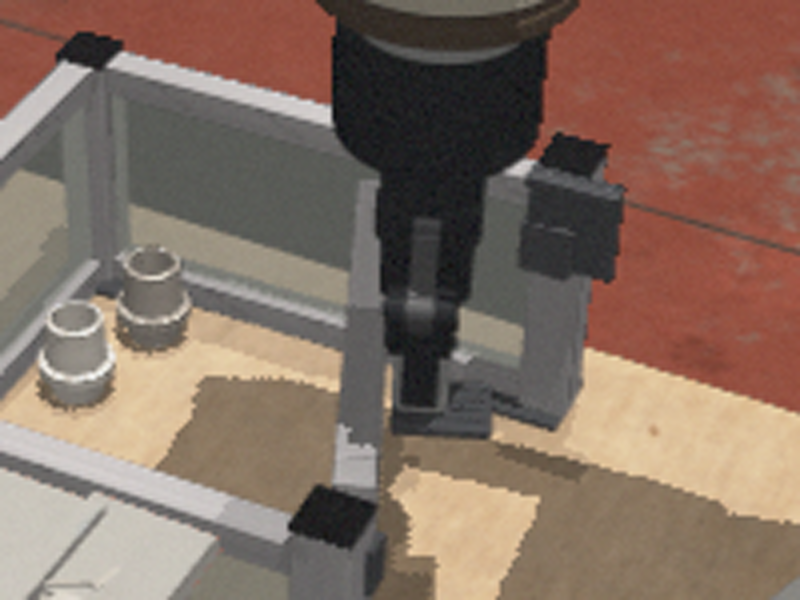

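The plate mark reads 115 mm high again, so the latch is back at rest. Now I swing the gate, pushing on its front face just above the plate.

Emit:
send_rows:
  deltas:
    - [0,[0,0,-0.3],0]
    - [0,[0.48,0.1,-0.35],-0.06]
    - [0,[0.96,0.17,-0.35],-0.12]
    - [0,[1.44,0.21,-0.35],-0.18]
    - [0,[1.92,0.23,-0.35],-0.24]
    - [0,[2.41,0.21,-0.35],-0.3]
    - [0,[2.89,0.16,-0.35],-0.36]
    - [0,[3.38,0.09,-0.35],-0.42]

```text
time_s: 19.08
tcp_pos: [0.5463, 0.1385, 0.1222]
orientation: [0.0, 0.924, 0.381, -0.0]
ft_force: [-1.6, -2.1, 1.9]
opening: -0.002
```

Run:
```python
from station import env
from h import *
import cv2
s=env.observe(); print(np.round(s["tcp_pos"],4),np.round(s["ft_force"],2),np.round(s["orientation"],3),np.round(s["joint_positions"],2))
p=env.camera("scene")
f=p["frame"][:,:,::-1]; cv2.imwrite("pics/scene9.png",cv2.resize(f[160:310,240:440],None,fx=4,fy=4,interpolation=cv2.INTER_CUBIC))
for l in("bar_end","thumb_plate"): print(l,[(np.round(m["centre"],4),round(m["p"],2)) for m in env.mark_of(p,l)])
```

```text
[0.5463 0.1385 0.1222] [-1.57 -2.13  1.89] [ 0.     0.924  0.381 -0.   ] [ 0.11  0.19  1.62 -0.    1.34  0.9 ]
bar_end [(array([0.6509, 0.034 , 0.1064]), 0.65)]
thumb_plate [(array([0.5401, 0.1268, 0.1145]), 0.92), (array([0.3965, 0.2635, 0.0024]), 0.29)]
```

View pics/scene9.png

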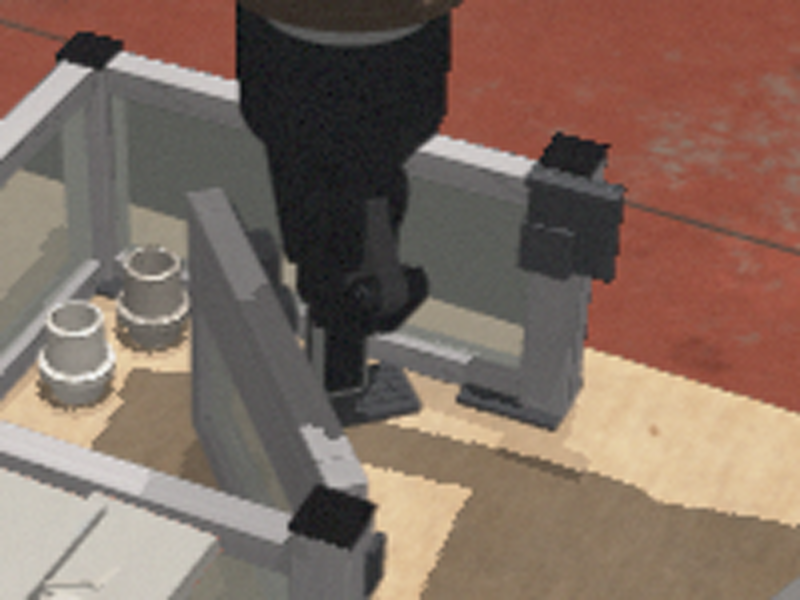

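The gate stands half open at about 0.73 rad with the bar level (bar_end z 0.106). It matches the tool's turn, so I go on.

Emit:
send_rows:
  deltas:
    - [0,[0.48,0.1,0],-0.06]
    - [0,[0.96,0.17,0],-0.12]
    - [0,[1.44,0.21,0],-0.18]
    - [0,[1.92,0.23,0],-0.24]
    - [0,[2.41,0.21,0],-0.3]
    - [0,[2.89,0.16,0],-0.36]
    - [0,[3.38,0.09,0],-0.42]
    - [0,[3.85,0,0],-0.48]

```text
time_s: 20.23
tcp_pos: [0.5733, 0.1657, 0.1221]
orientation: [-0.0, 0.808, 0.59, -0.0]
ft_force: [-2.8, -1.4, 0.5]
opening: 0.002
```

Run:
```python
from station import env
from h import *
import cv2
s=env.observe(); print(np.round(s["tcp_pos"],4),np.round(s["ft_force"],2),np.round(s["orientation"],3),np.round(s["joint_positions"],2))
p=env.camera("scene")
f=p["frame"][:,:,::-1]; cv2.imwrite("pics/scene10.png",cv2.resize(f[160:310,240:440],None,fx=4,fy=4,interpolation=cv2.INTER_CUBIC))
h=np.array([.5044,.2079])
for l in("bar_end","thumb_plate"):
  for m in env.mark_of(p,l):
    c=np.array(m["centre"]); d=c[:2]-h; lo={"bar_end":(-.016,-.223),"thumb_plate":(-.032,-.08)}[l]
    print(l,c.round(4),round(m["p"],2),"a",np.arctan2(d[1],d[0])-np.arctan2(lo[1],lo[0])-.0406)
```

```text
[0.5733 0.1657 0.1221] [-2.76 -1.42  0.52] [-0.     0.808  0.59  -0.   ] [ 0.15  0.25  1.54 -0.    1.35  0.46]
thumb_plate [0.5742 0.1499 0.1162] 0.42 a 1.2173752619889386
```

View pics/scene10.png

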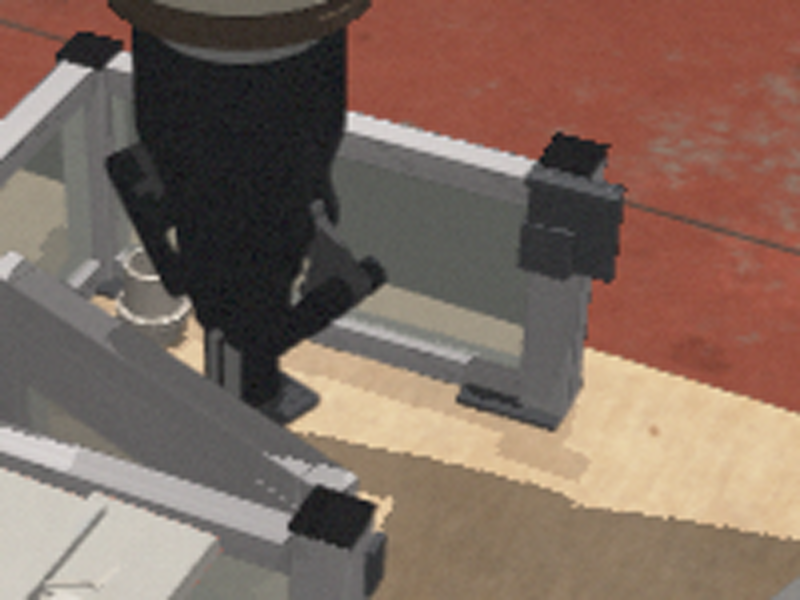

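Gate at about 1.22 rad (its top edge runs from (350,480) to (10,265)), matching the command. Next I approach the stop more slowly.

Emit:
send_rows:
  deltas:
    - [0,[0.2,0.05,0],-0.025]
    - [0,[0.4,0.09,0],-0.05]
    - [0,[0.6,0.12,0],-0.075]
    - [0,[0.8,0.15,0],-0.1]
    - [0,[1.0,0.17,0],-0.125]
    - [0,[1.18,0.19,0],-0.15]
    - [0,[1.34,0.2,0],-0.17]
    - [0,[1.48,0.21,0],-0.185]

```text
time_s: 21.38
tcp_pos: [0.5802, 0.1793, 0.1222]
orientation: [0.0, 0.75, 0.662, -0.0]
ft_force: [-1.2, -0.4, 0.2]
opening: 0.002
```

Emit:
send_rows:
  deltas:
    - [0,[0.08,0.02,0],-0.01]
    - [0,[0.12,0.03,0],-0.015]

```text
time_s: 21.62
tcp_pos: [0.5806, 0.1804, 0.1222]
orientation: [0.0, 0.745, 0.667, -0.0]
ft_force: [0.2, -1.3, 0.5]
opening: 0.001
```

Emit:
send_rows:
  deltas:
    - [0,[0.08,0.02,0],-0.01]
    - [0,[0.12,0.02,0],-0.015]

```text
time_s: 21.88
tcp_pos: [0.5809, 0.1814, 0.1221]
orientation: [0.0, 0.74, 0.673, -0.0]
ft_force: [-0.3, -3.2, -0.1]
opening: 0.002
```

Emit:
send_rows:
  deltas:
    - [0,[0.06,0.01,0],-0.01]
    - [0,[0.12,0.02,0],-0.015]

```text
time_s: 22.12
tcp_pos: [0.5811, 0.1815, 0.1222]
orientation: [0.001, 0.735, 0.678, -0.001]
ft_force: [-3.3, -13.3, 2.4]
opening: 0.002
```

The stop is reached: the force rose to 13 N with no further travel. I back off slowly, check the gate, then retreat.

Emit:
send_rows:
  deltas:
    - [0,[-0.06,0,0],0]
    - [0,[-0.12,0,0],0]
    - [0,[-0.2,0,0],0]
    - [0,[-0.5,0,0],0]
    - [0,[-1.2,0,0],0]
    - [0,[-1.6,0,0],0]

```text
time_s: 22.88
tcp_pos: [0.5799, 0.1662, 0.1222]
orientation: [0.0, 0.735, 0.678, -0.0]
ft_force: [-0.6, 0.5, -0.7]
opening: -0.002
```

Emit:
send_rows:
  deltas:
    - [0,[0,0,-1.5],0]
    - [0,[0,0,-4],0]
    - [0,[0,0,-8],0]
    - [0,[0,0,-12],0]

```text
time_s: 23.38
tcp_pos: [0.5798, 0.1668, 0.2446]
orientation: [0.0, 0.735, 0.678, 0.0]
ft_force: [0.1, 0.1, -0.3]
opening: -0.001
```

Emit:
send_rows:
  deltas:
    - [0,[0,-4,0],0]
    - [0,[0,-9,0],0]
    - [0,[0,-14,0],0]
    - [0,[0,-19,0],0]
    - [0,[0,-23,0],0]
    - [0,[0,-23,0],0]

```text
time_s: 24.12
tcp_pos: [0.349, 0.1855, 0.2439]
orientation: [0.001, 0.734, 0.679, 0.001]
ft_force: [0.9, 0.4, 1.0]
opening: 0.003
```

Run:
```python
from station import env
from h import *
import cv2
s=env.observe(); print(np.round(s["tcp_pos"],4),np.round(s["ft_force"],2))
h=np.array([.5044,.2079])
for n in("scene","top"):
  p=env.camera(n)
  f=p["frame"][:,:,::-1]; cv2.imwrite(f"pics/{n}11.png",f)
  for l in("bar_end","thumb_plate","spanner","grease_tin","cup_a"):
   for m in env.mark_of(p,l):
    if m["p"]<.4: continue
    c=np.array(m["centre"]); d=c[:2]-h; lo={"bar_end":(-.016,-.223),"thumb_plate":(-.032,-.08)}.get(l)
    print(n,l,c.round(4),round(m["p"],2),"" if lo is None else np.arctan2(d[1],d[0])-np.arctan2(lo[1],lo[0])-.0406)
```

```text
[0.349  0.1855 0.2439] [0.93 0.44 0.95]
scene thumb_plate [0.5863 0.1651 0.1165] 0.68 1.4291480062996587
scene spanner [0.3705 0.0466 0.0011] 0.59 
scene grease_tin [0.395  0.2648 0.002 ] 0.84 
scene cup_a [ 7.043e-01  1.050e-02 -2.000e-04] 0.83 
scene cup_a [ 0.7167  0.0614 -0.0051] 0.69 
top bar_end [0.7283 0.1712 0.0988] 0.57 1.4393547471938917
top thumb_plate [0.5788 0.1687 0.1132] 0.69 1.425781708882394
top spanner [0.3751 0.0502 0.0019] 0.61 
top grease_tin [0.397  0.2599 0.001 ] 0.81 
top cup_a [7.147e-01 6.600e-02 4.000e-04] 0.59 
top cup_a [ 0.7033  0.0138 -0.0022] 0.51
```

View pics/scene11.png

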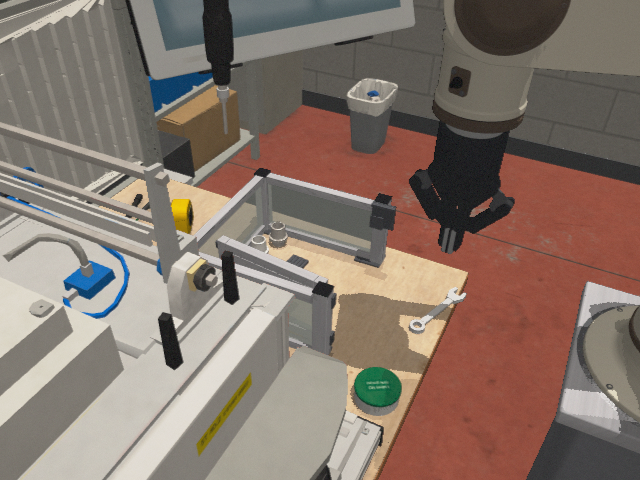

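View pics/top11.png

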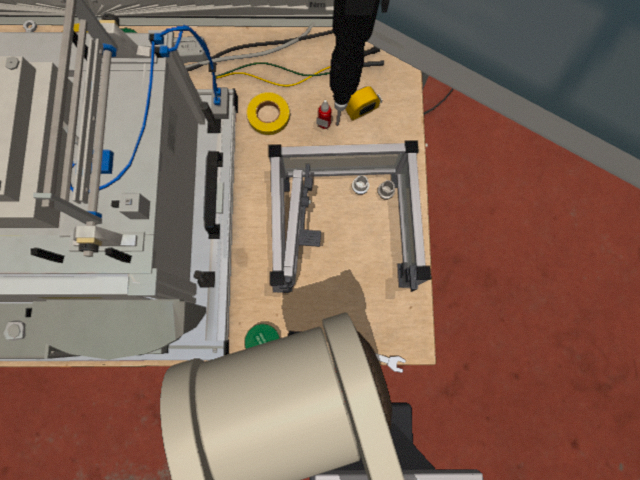

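The gate lies along the left panel in both pictures (top view (285,285) to (297,172)). The plate and bar are level, the cups, spanner and tin are where they were, and the arm is clear. I hand in.

Run:
```python
from station import env
print(env.observe()["time_s"]); print(env.close_job())
```

```text
24.725
the job is handed in; nothing more can be done
None
```

The gate is fully open against its stop, the latch bar is back at rest, and the job was handed in at 24.7 s with the arm well clear.

**What I did**
- **Latch:** I pressed the thumb plate down about 20 mm, until the force rose from about 1 N to 6.8 N at the keeper's roof. I then eased off about 1 mm and kept the bar lifted.
- **Gate:** I pushed it past the keeper to about 0.32 rad with about 1–2 N, then let the bar down slowly. I swung it on by its front face until it met the stop. The highest force reading was 13 N, at the stop.

**Last checks**
- **Gate angle:** the marks gave 1.43–1.44 rad, slightly under the 1.45 stop but within their error. The force at the stop and both pictures agree that it is fully open.
- **Latch:** the plate read 113–117 mm high (115 at rest). The bar end read 99 mm in the last top view (105 at rest), a bit low, but the top view also read it 2 to 5 mm low before anything moved.
- **Other items:** the cups, spanner and tin are within about 5 mm of where they started, about the error of the marks. They look unmoved in the pictures.

**Not fully certain**
- The keeper was hidden behind the gripper while I pressed, so I took the contact to be the roof and not the latch's end stop. That rests on force and depth alone; the gate then passed the keeper without resistance.
- Forces were read only at the end of each move, so brief peaks in between were not seen.

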